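# Register a mounted gel in the gel viewer and close its amber cover

## Robot

A 6-joint arm with a two-finger parallel gripper is mounted at the origin on the work surface. World frame = base frame: x ahead of the robot, y to its left, z up, the work surface at z = 0. Lengths are in mm, angles in rad, forces in N, time in s.
With the tool pointing down it reaches from about 350 to 950 mm from the base axis. Payload 17.4 kg.
Tool frame: the origin (TCP) lies between the finger pads; the fingertips stand 14 mm ahead of it and the grasp point (between the pads) lies 5 mm behind it; z points along the fingers, y is the line along which they close (so a half turn about z gives the same grasp; the last joint's range is limited). The gripper opens to 93 mm and grips with 3 to 60 N. Pads are 15 mm wide; open, the fingers measure 128 mm over their backs; the gripper's body (75 mm by 188 mm) begins 65 mm behind the grasp point.
Start: joints at [-1.34, 0.116, 1.442, -0, 1.584, -0.038], TCP at [179.253, -650.769, 232.646] pointing down, gripper open.
Joint ranges: [-2.83, 2.83], [-0.83, 2.19], [0.07, 2.5], [-1.14, 4.28], [0.01, 3], [-2.97, 2.97]. Speed limits (rad/s): [1.89, 1.89, 2.22, 3.14, 3.14, 3.14].

## Interface

Orientations are given as a unit quaternion [x, y, z, w].
In Python, from plant import manip gives the robot as it stands. The module is installed in compiled form; this text tells all that it offers.
- The arm moves only by the tool arm_command, never from a script. Its argument "moves" is a list of rows, each a list of 5 numbers: the finger opening in mm, from 0 to 93, then the shift along the world's x, y, z in mm, then the turn about the world's z in rad. In form: [[gripper, tx, ty, tz, turn], ...]. A call has 1 to 12 rows; each row is the pose to reach, as a shift and turn from the pose commanded when the call began; what a row does not reach only later rows make up. A row lasts 1/8 s, in which the tool goes at most 62.5 mm and 10.7 degrees, less where a joint would pass 70% of its speed; a pose out of reach is approached as far as the arm can. A call with a gripper value outside its range is refused whole. The fingers move at their own pace and stop on an object; "squeeze" is the grip in N (left out, the last holds). Time passes only in rows, so rows that repeat a pose let the fingers close. It gives the time, the measured TCP pose, the force, the opening and the grip force at its end, in the units of the state.
- manip.sense(): the state, without advancing time (a new reading comes with each control period).
- manip.grab_frame(name): name is "scene" or "side" or "wrist"; returns (picture, depth): 384x512x3 uint8, red, green, blue; 384x512 float32, mm along the optical axis (not along the pixel's ray), 0 where there is no reading.
- manip.calibration(name): a dict with "fx", "fy", "cx", "cy" (pixels), "R" (3x3) and "t" (3): a world point X has camera coordinates R X + t; the wrist camera has in their place "hand_eye" (4x4, takes a point from camera to tool coordinates, whose origin is the TCP and whose axes are the flange's). Camera axes: x right, y down, z forward; pixel columns grow to the right and rows downward; lengths in mm; the calibration is good to about 2 mm. A picture is of the moment at which its call begins: read the wrist's pose just before it. calibration takes no time and is no camera call.
- manip.job_done(): hands the job in; it is judged then, once.
Trained networks look in the newest picture that a camera, given by its name, has taken for a name from the list of things; names that differ only in an ending like _2 or _b are one class to them, and where a whole thing is asked for, a point or a joint stands for the part that bears it (a point fixed in the world has none). Each returns a list of dicts, best first, with "p" (0 to 1); they miss things now and then, are a little off and sometimes report something else, mostly with a low value. They report only what shows in the picture. A call takes as long as a camera call. They do not tell look-alikes from the thing itself.
- manip.masks_of(camera, query): "mask" (384x512 bool, what is visible of it) and "rect" ([left, top, right, bottom] in pixels, round what is visible of it).
The state is a dict: "t": time; "joints": joint angles; "dq": joint speeds; "tau": joint torques, N m; "position": TCP position; "tcp_rot": TCP orientation; "ft_force": force on the tool from outside, world axes, zero at the start; "torque": the same for the moment, N m; "width": finger opening in mm; "gripper_force": force on a finger pad.
Only numpy, scipy, OpenCV 4.12 (cv2) and the standard library are available. Lean on these libraries where they do the work, as an engineer would, in place of code of your own. Each camera call takes 0.05 s, during which the arm holds its last target. There are 200 camera calls.

## Task

Get the glass-mounted gel lying on the gel viewer's window ready for imaging: with gentle fingertip pressure on its top, slide it across the window into the back left corner, square and tight against both metal stops with its far edge under the two spring clips. Then close the amber cover fully over it. The glass cracks if pressed hard; leave the other things on the bench where they are.

Things in the scene. Friction and masses are not known exactly. Their poses are not given: they have to be found in the camera images.
- plate: The mounted gel: a stained gel dried between two glass sheets, a rigid square 100 x 100 x 4 mm, 0.1 kg, pale green glass with dark blue bands, flat on the viewer's window. Origin: centre of its underside; x, y along its edges. Slippery on the window (friction about 0.25), fingertips hold it better (about 0.6). A press of 10 to 15 N drags it, also under the clips; over 40 N cracks it.
- lightbox: The gel viewer: fixed box 260 (x) by 360 (y) mm. Origin: centre of its underside, 2 to 10 mm above the bench on levelling feet; x to its back (away from the robot), y to its left. Its flat window is 50 mm above the origin. On it two aluminium stops 8 mm high: back (inner face x = 85, y -90 to 140 mm), left (inner face y = 140, x -105 to 85 mm). Rubber buffers 20 mm high at x = -112, y = +-166.
- corner (a point): The inner corner where the faces of the back stop and the left stop meet, at the level of the window; axes as the viewer's. A seated plate has its centre 50 mm in front (-x) and 50 mm to the right (-y) of it.
- clips (a point): Midway between the two sprung steel hold-down clips, on the back stop's inner face at window level, 51 mm right of the corner (viewer's y = 89 mm). The clips are 14 mm wide, 46 mm apart (centres), fixed on the back stop, and reach 27 mm forward (-x) over the window, at most 15 mm high. Their front lips turn up so that a plate wedges under; each then presses it with about 1 N.
- cover (a joint): Angle of the amber cover, rad: 0 closed (level over the window), 1.57 upright, 1.85 its open stop. Transparent amber panel 4 mm thick, 346 mm wide, reaching 236 mm from the hinge along the viewer's back edge; opens up and away from the robot. A friction hinge (0.55 N m) holds it where it is left. It starts about upright.
- cover_grip (a point): Middle of the cover's free edge, 236 mm from the hinge axis: a black grip bar 90 mm long, 14 mm deep, on the cover's outer face up to 10 mm from the panel's mid-plane.
- cover_hinge (a point): Middle of the cover's hinge axis, 22 mm above the window's level and 30 mm behind the back stop's inner face (viewer's x = 115, y = 0 mm); axes as the viewer's (hinge along y).
- dishes: Bystander: stack of three Petri dishes, diameter 92, 46 mm high, on the bench mat left of the viewer. Origin at the centre of its underside.
- flask: Bystander: conical flask with stopper, diameter 86, 150 mm high, right of the viewer. Origin at the centre of its underside.
- small_plate: Bystander: smaller mounted gel, 80 x 55 x 4 mm, on the bench mat right of the viewer. Origin at the centre of its underside.
- forceps: Bystander: steel forceps, 150 mm long, 20 mm wide, 8 mm high, on the bench mat left of the viewer. Origin under the middle.
- jar: Bystander: amber glass jar with black cap, diameter 54, 85 mm high, on the bench behind the viewer to the right. Origin at the centre of its underside.
- tube_rack: Bystander: wooden rack with test tubes, 60 x 216 mm, 134 mm high, on the bench behind the viewer. Origin at the centre of its underside.
Mind the look-alikes: they are no part of the job. Leave any brown or yellow look-alike of the plate alone.

How it is judged:
By the outcome, as a careful person would: the job done as asked, in the order asked, and still so for the second after the job is handed in, with the robot touching nothing.
It also fails if it takes over 69 s, if anything falls off the work surface, if the arm or the gripper's body presses on something with over 40 N, if the wrist force passes 120 N, or if a joint passes its speed limit or range.

## Working session

There is one attempt and no reset: what is moved stays moved. The work goes in short steps, Python scripts to look and compute and a tool call to move; the robot and the scene stay as the last step left them, time stands still between calls to the robot, and variables do not carry over. Pictures are saved under pics/ and viewed, at most 10 in all, crops included, and the job is handed in when it is done.

Besides the shell and the picture viewer there is one more tool, called after "Request:" by a JSON object that holds its "fn" and its "kwargs". arm_command: Moves the arm, as the interface text tells. Its arguments: {"type":"object","properties":{"moves":{"type":"array"},"squeeze":{"type":"number"}},"required":["moves"]}

```bash
mkdir -p pics
cat > h.py <<'E'
from plant import manip
import numpy as np, cv2
def world(cam,depth,u,v,st=None):
    c=manip.calibration(cam); u=np.asarray(u,float); v=np.asarray(v,float)
    d=depth[v.astype(int),u.astype(int)].astype(float)
    P=np.stack([(u-c["cx"])/c["fx"]*d,(v-c["cy"])/c["fy"]*d,d],-1)
    if "R" in c: return (P-np.array(c["t"]))@np.array(c["R"])
    from scipy.spatial.transform import Rotation as Ro
    H=np.array(c["hand_eye"]); P=P@H[:3,:3].T+H[:3,3]
    return P@Ro.from_quat(st["tcp_rot"]).as_matrix().T+np.array(st["position"])
E
python3 - <<'E'
from h import *
st=manip.sense(); print({k:np.round(v,3).tolist() for k,v in st.items()})
for n in ["scene","side"]:
    p,d=manip.grab_frame(n); np.savez(f"{n}0.npz",p=p,d=d); cv2.imwrite(f"pics/{n}0.png",p[...,::-1])
    for q in ["plate","lightbox","cover","small_plate"]:
        for r in manip.masks_of(n,q)[:4]:
            m=r["mask"]&(d>0); v,u=np.nonzero(m)
            if len(u)==0: continue
            W=world(n,d,u,v); print(n,q,round(r["p"],2),r["rect"],len(u),np.median(W,0).round(),np.percentile(W,2,axis=0).round(),np.percentile(W,98,axis=0).round())
E
```

```text
{'t': 0.0, 'joints': [-1.34, 0.116, 1.442, -0.0, 1.584, -0.038], 'dq': [-0.003, -0.001, -0.001, 0.0, 0.0, 0.001], 'tau': [0.006, -72.126, -62.26, 0.078, 0.024, -0.0], 'position': [179.226, -650.585, 231.941], 'tcp_rot': [0.991, 0.134, -0.0, -0.001], 'ft_force': [-0.224, -0.511, 0.717], 'torque': [-0.016, -0.011, -0.02], 'gripper_force': 0.0, 'width': 93.035}
scene plate 0.96 [182.5, 125.9, 218.3, 148.5] 531 [ 236. -284.    1.] [ 186. -336.   -3.] [ 281. -235.    5.]
scene plate 0.69 [107.9, 152.4, 149.8, 185.1] 681 [ 443. -457.    1.] [ 387. -516.   -3.] [ 500. -400.    5.]
scene plate 0.6 [355.4, 150.9, 395.8, 177.5] 610 [222. 301.   2.] [168. 249.  -2.] [269. 354.   6.]
scene lightbox 0.92 [66.2, 145.2, 333.2, 254.4] 13695 [630.  15. 169.] [ 606. -285.    7.] [711. 181. 307.]
scene cover 0.96 [173.9, 143.2, 328.7, 237.7] 10504 [628.  19. 206.] [ 617. -154.   79.] [640. 178. 308.]
side plate 0.91 [245.6, 185.7, 291.1, 212.1] 684 [469.  29.  60.] [422. -23.  56.] [520.  77.  63.]
side plate 0.9 [255.6, 289.4, 312.3, 335.1] 1462 [213. 306.   5.] [159. 248.  -0.] [270. 361.   8.]
side plate 0.6 [129.3, 272.7, 183.1, 318.7] 1306 [480. 466.   5.] [429. 411.   1.] [536. 517.   8.]
side plate 0.56 [388.4, 190.3, 402.8, 194.3] 71 [ 206. -325.    4.] [ 187. -341.   -1.] [ 231. -305.    9.]
side lightbox 0.82 [189.2, 88.7, 323.5, 251.1] 11669 [607.  47.  59.] [ 379. -160.   19.] [635. 188. 305.]
side cover 0.81 [190.9, 89.2, 266.0, 200.3] 5058 [621.  36. 205.] [ 610. -153.   82.] [633. 185. 310.]
side small_plate 0.52 [303.1, 166.2, 324.0, 178.8] 167 [ 480. -268.    7.] [ 412. -296.    2.] [ 517. -166.   76.]
```

Run:
```python
import cv2,numpy as np
a=cv2.imread("pics/scene0.png");b=cv2.imread("pics/side0.png")
cv2.imwrite("pics/both0.png",cv2.resize(np.hstack([a,b]),(800,300),interpolation=cv2.INTER_AREA))
cv2.imwrite("pics/sidecrop.png",cv2.resize(b[80:260,170:350],(600,600),interpolation=cv2.INTER_CUBIC))
```

```text
(no output)
```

View pics/both0.png

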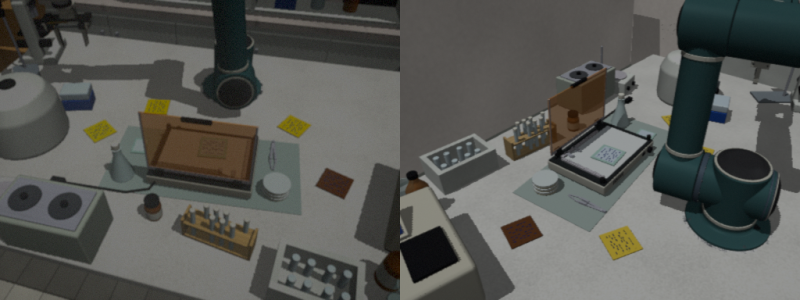

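View pics/sidecrop.png

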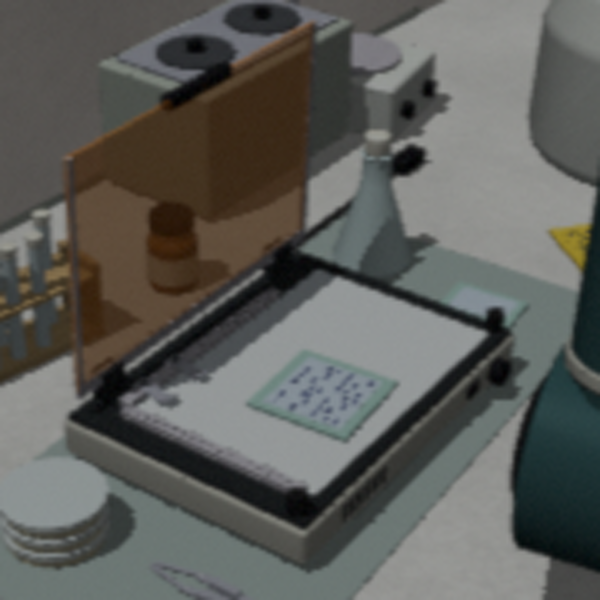

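The plate is the pale green glass on the window, side (268,199), world about (469,29,60). The look-alikes are all on the bench: yellow at side (284,312), scene (200,137), scene (128,169) and scene (375,164), and brown at side (156,295). The pale small_plate is at side (313,172). The close crop shows green glass with blue bands, so the choice holds. Next I move over it for a wrist view.

Request:
{"fn": "arm_command", "kwargs": {"moves": [[93, 0, 0, 60, 0], [93, 20, 60, 90, 0], [93, 45, 120, 90, 0], [93, 70, 180, 90, 0], [93, 95, 240, 90, 0], [93, 120, 300, 90, 0], [93, 145, 360, 90, 0], [93, 170, 420, 90, 0], [93, 195, 480, 90, 0], [93, 220, 540, 90, 0], [93, 240, 600, 90, 0], [93, 250, 660, 90, 0]], "squeeze": 10}}

```text
t: 2.0
position: [423.9, -13.6, 322.8]
tcp_rot: [0.991, 0.134, 0.0, 0.0]
ft_force: [0.4, -0.8, 0.2]
width: 93.0
gripper_force: 0.0
```

Request:
{"fn": "arm_command", "kwargs": {"moves": [[93, 10, 15, 0, 0], [93, 10, 15, 0, 0.15], [93, 10, 15, 0, 0.27], [93, 10, 15, 0, 0.27], [93, 10, 15, 0, 0.27]]}}

```text
t: 2.62
position: [433.7, -1.2, 322.7]
tcp_rot: [0.964, 0.264, 0.0, 0.0]
ft_force: [0.6, -0.4, 0.0]
width: 92.9
gripper_force: 0.0
```

Run:
```python
from h import *
st=manip.sense(); print({k:np.round(st[k],3).tolist() for k in ["t","joints","position","tcp_rot"]})
print(np.round(manip.calibration("wrist")["hand_eye"],2).tolist())
p,d=manip.grab_frame("wrist"); cv2.imwrite("pics/w1.png",p[...,::-1]); np.savez("w1.npz",p=p,d=d,pos=st["position"],rot=st["tcp_rot"])
for q in ["plate","lightbox","cover","clips","corner"]:
  try:
    for r in manip.masks_of("wrist",q)[:3]:
        m=r["mask"]&(d>0); v,u=np.nonzero(m); W=world("wrist",d,u,v,st); print(q,round(r["p"],2),r["rect"],np.median(W,0).round(1))
        if q=="plate":
            m8=r["mask"].astype(np.uint8); c=max(cv2.findContours(m8,0,2)[0],key=cv2.contourArea); b=cv2.boxPoints(cv2.minAreaRect(c)); print(b.round(1).tolist()); print(world("wrist",d,b[:,0].clip(0,511),b[:,1].clip(0,383),st).round(1).tolist())
  except Exception as e: print(q,e)
```

```text
{'t': 2.625, 'joints': [-0.061, -0.427, 1.779, -0.0, 1.789, 0.974], 'position': [433.693, -1.159, 322.679], 'tcp_rot': [0.964, 0.264, 0.0, 0.0]}
[[0.0, -0.96, -0.29, 81.58], [1.0, 0.0, 0.0, 0.53], [-0.0, -0.29, 0.96, -152.53], [0.0, 0.0, 0.0, 1.0]]
plate 0.81 [0.0, 122.2, 46.7, 208.7] [230.4 276.2   4.5]
[[0.0, 207.0], [0.0, 121.0], [46.0, 121.0], [46.0, 207.0]]
[[159.8, 275.7, 5.4], [279.8, 318.6, 1.1], [311.9, 264.3, 0.3], [192.1, 218.7, 1.7]]
plate 0.74 [201.0, 54.0, 309.1, 165.4] [475.   26.8  59.7]
[[196.6999969482422, 133.3000030517578], [230.60000610351562, 54.0], [309.5, 87.5999984741211], [275.70001220703125, 167.0]]
[[415.2, 72.5, 55.9], [516.4, 81.5, 56.1], [531.7, -17.7, 55.8], [428.4, -34.0, 55.3]]
plate 0.57 [304.8, 337.9, 365.7, 363.2] [ 202.4 -301.     4.5]
[[303.29998779296875, 360.29998779296875], [304.1000061035156, 337.0], [366.1000061035156, 339.1000061035156], [365.29998779296875, 362.5]]
[[148.8, -266.3, 0.1], [461.9, 2.2, 411.2], [243.0, -330.4, 4.4], [199.8, -361.9, -0.1]]
lightbox 0.84 [105.4, 1.3, 511.2, 235.3] [532.6 -40.9  55.7]
lightbox 0.22 [465.5, 91.9, 512.0, 153.9] [ 612.3 -241.6   32.7]
cover 0.71 [357.8, 0.0, 512.0, 75.9] [629.3 -81.5 151.3]
clips 0.8 [104.8, 0.0, 512.0, 235.3] [532.6 -40.9  55.7]
corner 0.89 [105.8, 0.0, 512.0, 231.9] [533.1 -41.1  55.7]
```

View pics/w1.png

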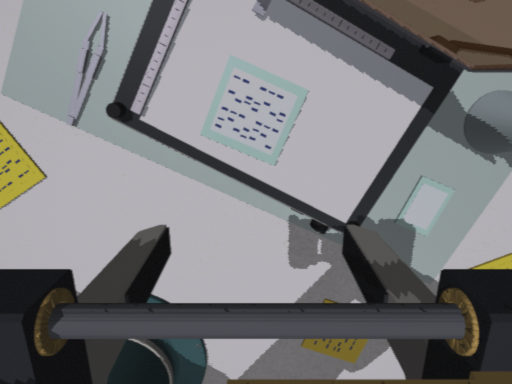

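The wrist view shows the plate at (255,110), the left stop from (185,0) to (138,110), the back stop at the upper right, and a clip at about (260,8). The viewer is yawed about 9°. I move so the corner comes into view.

Request:
{"fn": "arm_command", "kwargs": {"moves": [[93, 25, 45, 0, -0.15], [93, 50, 80, 0, -0.3], [93, 50, 80, 0, -0.38], [93, 50, 80, 0, -0.38], [93, 50, 80, 0, -0.38]]}}

```text
t: 3.55
position: [483.5, 79.0, 322.8]
tcp_rot: [0.997, 0.08, 0.0, 0.0]
ft_force: [0.0, 0.6, 0.4]
width: 92.7
gripper_force: 0.0
```

Run:
```python
from h import *
st=manip.sense(); print({k:np.round(st[k],3).tolist() for k in ["t","position","tcp_rot","ft_force"]})
p,d=manip.grab_frame("wrist"); cv2.imwrite("pics/w2.png",p[...,::-1])
for r in manip.masks_of("wrist","plate")[:2]:
    m8=r["mask"].astype(np.uint8); c=max(cv2.findContours(m8,0,2)[0],key=cv2.contourArea); b=cv2.boxPoints(cv2.minAreaRect(c)); v,u=np.nonzero(r["mask"]); W=world("wrist",d,u,v,st)
    print(r["p"],b.round(1).tolist(),W.mean(0).round(1))
    k=W[:,2]>50; rr=cv2.minAreaRect(W[k,:2].astype(np.float32)); print(rr)
np.savez("w2.npz",p=p,d=d,pos=st["position"],rot=st["tcp_rot"])
vv,uu=np.mgrid[0:384,0:512]; W=world("wrist",d,uu.ravel(),vv.ravel(),st).reshape(384,512,3)
np.save("w2W.npy",W)
h=np.clip((W[...,2]-40)*6,0,255).astype(np.uint8); cv2.imwrite("pics/w2b.png",np.hstack([p[:240,...,::-1],cv2.applyColorMap(h,2)[:240]])[:, :])
a=cv2.resize(np.vstack([p[:250,:,::-1],cv2.applyColorMap(h,2)[:250]]),(614,600)); cv2.imwrite("pics/w2b.png",a)
```

```text
{'t': 3.55, 'position': [483.548, 79.022, 322.78], 'tcp_rot': [0.997, 0.08, 0.0, 0.0], 'ft_force': [0.019, 0.605, 0.43]}
0.96 [[-0.0, 72.0], [23.0, 72.0], [23.0, 148.0], [0.0, 148.0]] [484.6 417.5   7. ]
((564.2760620117188, 91.672607421875), (0.0, 0.0), 0.0)
0.66 [[56.0, 271.3999938964844], [83.5999984741211, 241.89999389648438], [107.0, 263.79998779296875], [79.4000015258789, 293.29998779296875]] [249.4 311.5   6.9]
((564.2760620117188, 91.672607421875), (0.0, 0.0), 0.0)
```

View pics/w2b.png

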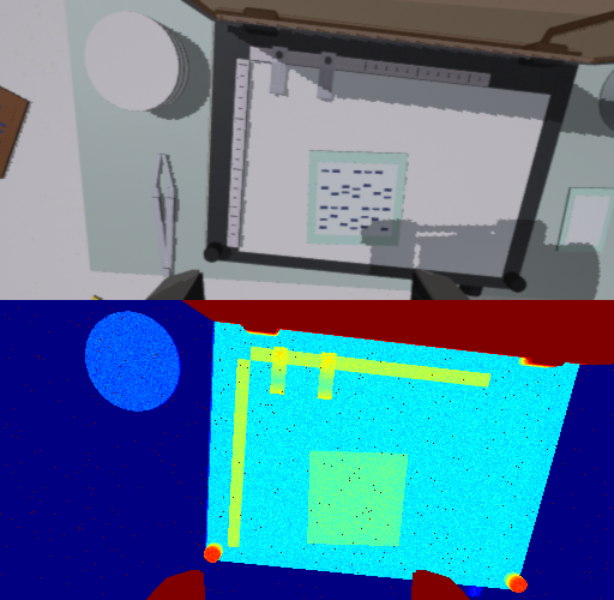

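The height map clearly shows the plate (about px (298,165)), both stops and the two clips ((232,60), (272,65)). I fit all of them from the depth.

Run:
```python
from h import *
W=np.load("w2W.npy"); z=cv2.medianBlur(W[...,2].astype(np.float32),3)
win=W[110:120,220:420,2]; zw=np.median(win); print("window",zw, [np.median(W[r0:r1,c0:c1,2]).round(2) for r0,r1,c0,c1 in [(75,85,210,225),(180,195,210,240),(110,130,400,430),(180,190,400,420)]])
roi=np.zeros(z.shape,bool); roi[105:215,245:350]=1
m=((z>zw+2)&(z<zw+6)&roi).astype(np.uint8); m=cv2.morphologyEx(m,cv2.MORPH_OPEN,np.ones((5,5)))
P=W[m>0]; print("plate",np.median(P[:,2]),cv2.minAreaRect(P[:,:2].astype(np.float32)))
# left stop inner face: for rows, boundary between stop (z~+8) and window
L=[];B=[]
s=(z>zw+6)&(z<zw+11)
for r in range(75,198):
    c=np.nonzero(s[r,185:215])[0]
    if len(c): L.append(W[r,185+c.max(),:2])
for c in range(285,405):
    r=np.nonzero(s[40:72,c])[0]
    if len(r): B.append(W[40+r.max(),c,:2])
L=np.array(L);B=np.array(B)
fl=cv2.fitLine(L.astype(np.float32),cv2.DIST_HUBER,0,.01,.01).ravel(); fb=cv2.fitLine(B.astype(np.float32),cv2.DIST_HUBER,0,.01,.01).ravel()
print("left dir",np.degrees(np.arctan2(fl[1],fl[0])),"back dir",np.degrees(np.arctan2(fb[1],fb[0])),fl,fb)
A=np.array([[fl[0],-fb[0]],[fl[1],-fb[1]]]); s_=np.linalg.solve(A,fb[2:]-fl[2:]); C=fl[2:]+s_[0]*fl[:2]; print("corner",C)
print("left stop ends rel corner", np.hypot(*(L[0]-C)),np.hypot(*(L[-1]-C)),"back", np.hypot(*(B[0]-C)),np.hypot(*(B[-1]-C)))
print("clip1",W[50:80:4,232].round(0).tolist()); print("clip2",W[56:84:4,272].round(0).tolist())
# cover plane from scene/side
for n in ["scene","side"]:
    q=np.load(n+"0.npz"); d=q["d"]
    vv,uu=np.mgrid[0:384,0:512]; X=world(n,d,uu.ravel(),vv.ravel())
    k=(X[:,2]>120)&(X[:,2]<290)&(abs(X[:,0]-628)<30)&(abs(X[:,1]-15)<140); Y=X[k]
    c=Y.mean(0); w,V=np.linalg.eigh(np.cov((Y-c).T)); print(n,len(Y),c.round(1),V[:,0].round(3),np.sqrt(w[0]).round(2))
    k=(X[:,2]>285)&(X[:,2]<330)&(abs(X[:,0]-628)<40)&(abs(X[:,1]-15)<60); print("top",X[k][:,2].max() if k.any() else None, X[k].mean(0).round(1))
```

```text
window 55.466877226235624 [np.float64(55.48), np.float64(55.45), np.float64(55.51), np.float64(55.34)]
plate 59.641121066285734 ((497.2684326171875, 29.781986236572266), (150.68197631835938, 102.8438491821289), 8.41222095489502)
left dir 2.960942 back dir -86.883415 [9.9866498e-01 5.1655192e-02 4.6649466e+02 1.4502496e+02] [ 5.436774e-02 -9.985210e-01  6.001772e+02 -5.301740e+00]
corner [591.6397 151.498 ]
left stop ends rel corner 28.184238409029128 178.43345495543483 back 88.29540400474987 226.54647787847165
clip1 [[595.0, 124.0, 66.0], [591.0, 124.0, 65.0], [587.0, 123.0, 64.0], [582.0, 123.0, 62.0], [578.0, 122.0, 59.0], [574.0, 121.0, 62.0], [569.0, 121.0, 64.0], [565.0, 121.0, 55.0]]
clip2 [[596.0, 79.0, 66.0], [592.0, 78.0, 64.0], [587.0, 77.0, 63.0], [583.0, 76.0, 61.0], [579.0, 75.0, 60.0], [575.0, 75.0, 62.0], [570.0, 74.0, 64.0]]
scene 6188 [627.6  17.9 209.9] [0.998 0.055 0.033] 1.31
top 312.8581157804941 [628.   16.2 301.5]
side 2883 [620.9  25.  208.3] [0.998 0.053 0.031] 1.49
top 315.8708178741828 [619.4  17.4 302. ]
```

Run:
```python
from h import *
W=np.load("w2W.npy"); z=cv2.medianBlur(W[...,2].astype(np.float32),3); zw=55.47
roi=np.zeros(z.shape,bool); roi[105:215,245:350]=1
m=((z>zw+2.2)&(z<zw+6)&roi).astype(np.uint8); m=cv2.morphologyEx(m,cv2.MORPH_OPEN,np.ones((5,5)))
n,l,s,_=cv2.connectedComponentsWithStats(m); i=1+s[1:,4].argmax(); print(s[i])
P=W[l==i]; P=P[abs(P[:,2]-zw-4)<2]; r=cv2.minAreaRect(P[:,:2].astype(np.float32)); print(r,P.mean(0))
a=.053; ex=np.array([np.cos(a),np.sin(a)]); ey=np.array([-ex[1],ex[0]]); C=np.array([591.6,151.5])
print("target",C-50*ex-50*ey,"offset viewer",(C-np.array(r[0]))@ex,(C-np.array(r[0]))@ey)
```

```text
[ 256  126   84   79 6140]
((472.6173400878906, 25.3583984375), (100.6350326538086, 100.09809875488281), 7.508321285247803) [474.53304229  25.82374222  59.62905057]
target [544.3189681   98.92144903] offset viewer 125.49796327238022 119.66134805774793
```

Measured: corner (591.6,151.5), viewer yaw 0.053, plate centre (472.6,25.4) with yaw 0.131, and plate top at z 59.6. I half-turn the tool so its camera stays clear of the cover, then come down with two fingertips.

Request:
{"fn": "arm_command", "kwargs": {"moves": [[40, -10, -30, 0, 0.17], [40, -26, -55.5, 0, 0.34], [40, -26, -55.5, 0, 0.51], [40, -26, -55.5, 0, 0.68], [40, -26, -55.5, 0, 0.85], [40, -26, -55.5, 0, 1.02], [40, -26, -55.5, 0, 1.19], [40, -26, -55.5, 0, 1.36], [40, -26, -55.5, 0, 1.53], [40, -26, -55.5, 0, 1.7], [40, -26, -55.5, 0, 1.87], [40, -26, -55.5, 0, 2.04]]}}

```text
t: 5.15
position: [457.5, 23.5, 322.8]
tcp_rot: [0.452, 0.892, 0.0, 0.0]
ft_force: [0.3, -0.4, -0.3]
width: 40.3
gripper_force: 0.0
```

Request:
{"fn": "arm_command", "kwargs": {"moves": [[40, 0, 0, -40, 0.17], [40, 0, 0, -90, 0.34], [40, 0, 0, -140, 0.51], [40, 0, 0, -180, 0.68], [40, 0, 0, -210, 0.85], [40, 0, 0, -225, 1.02], [40, 0, 0, -235, 1.072], [40, 0, 0, -240, 1.072], [40, 0, 0, -242, 1.072], [40, 0, 0, -242, 1.072]]}}

```text
t: 6.4
position: [457.8, 23.7, 80.9]
tcp_rot: [-0.064, 0.998, -0.0, 0.0]
ft_force: [-0.7, 0.0, -0.0]
width: 40.3
gripper_force: 0.0
```

Run:
```python
from h import *
st=manip.sense(); print({k:np.round(st[k],3).tolist() for k in ["t","position","tcp_rot","ft_force","torque","width","joints"]})
p,d=manip.grab_frame("wrist"); s,_=manip.grab_frame("side")
cv2.imwrite("pics/w3.png",cv2.resize(np.hstack([p,cv2.resize(s[100:244,180:372],(512,384))])[...,::-1],(800,300),interpolation=cv2.INTER_AREA))
```

```text
{'t': 6.4, 'position': [457.773, 23.706, 80.936], 'tcp_rot': [-0.064, 0.998, -0.0, 0.0], 'ft_force': [-0.748, 0.006, -0.036], 'torque': [0.062, -0.197, -0.002], 'width': 40.261, 'joints': [-0.004, -0.292, 2.072, -0.0, 1.361, -1.703]}
```

View pics/w3.png

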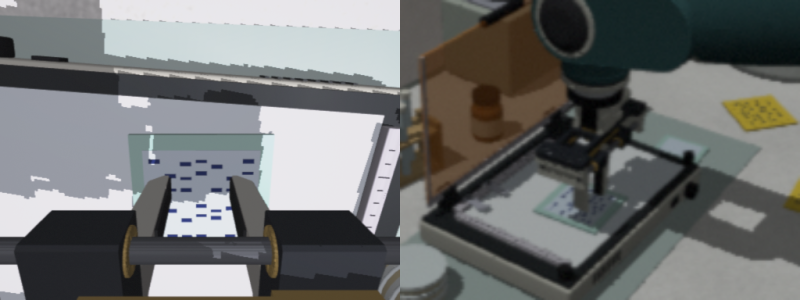

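Both fingertips stand over the plate: tips at about (155,185) and (240,185) in the left view, near edge at row 134. I now lower gently.

Request:
{"fn": "arm_command", "kwargs": {"moves": [[40, 0, 0, -4, 0], [40, 0, 0, -6.5, 0], [40, 0, 0, -7, 0], [40, 0, 0, -7, 0]]}}

```text
t: 7.0
position: [457.6, 23.8, 73.6]
tcp_rot: [-0.065, 0.998, 0.0, -0.0]
ft_force: [-0.3, 0.4, -0.2]
width: 39.9
gripper_force: 0.0
```

Request:
{"fn": "arm_command", "kwargs": {"moves": [[40, 0, 0, -0.5, 0], [40, 0, 0, -0.5, 0]]}}

```text
t: 7.25
position: [457.7, 23.8, 73.3]
tcp_rot: [-0.065, 0.998, -0.0, 0.0]
ft_force: [-0.4, -0.4, 0.4]
width: 40.3
gripper_force: 0.5
```

Request:
{"fn": "arm_command", "kwargs": {"moves": [[40, 0, 0, -0.5, 0], [40, 0, 0, -0.5, 0]]}}

```text
t: 7.5
position: [457.8, 23.8, 73.2]
tcp_rot: [-0.065, 0.998, -0.0, 0.0]
ft_force: [-4.0, 0.7, 8.0]
width: 40.0
gripper_force: 3.8
```

Request:
{"fn": "arm_command", "kwargs": {"moves": [[40, 0, 0, -0.25, 0], [40, 0, 0, -0.25, 0]]}}

```text
t: 7.75
position: [457.8, 23.8, 73.2]
tcp_rot: [-0.065, 0.998, -0.0, 0.0]
ft_force: [-5.1, -0.2, 10.9]
width: 40.2
gripper_force: 5.3
```

Request:
{"fn": "arm_command", "kwargs": {"moves": [[40, 3, 3, 0, -0.005], [40, 6, 6, 0, -0.01], [40, 10, 10, 0, -0.015], [40, 10, 10, 0, -0.015]]}}

```text
t: 8.25
position: [468.4, 33.9, 73.2]
tcp_rot: [-0.057, 0.998, -0.0, 0.001]
ft_force: [2.2, 0.1, 7.4]
width: 39.9
gripper_force: 3.4
```

Request:
{"fn": "arm_command", "kwargs": {"moves": [[40, 3, 6, -0.25, -0.006], [40, 6, 12, -0.25, -0.012], [40, 9, 18, -0.25, -0.02], [40, 12, 24, -0.25, -0.03], [40, 15, 30, -0.25, -0.04], [40, 18, 36, -0.25, -0.05], [40, 21, 42, -0.25, -0.061], [40, 24, 48, -0.25, -0.061], [40, 24, 54, -0.25, -0.061], [40, 24, 54, -0.25, -0.061]]}}

```text
t: 9.5
position: [492.5, 88.1, 73.2]
tcp_rot: [-0.027, 1.0, 0.0, 0.001]
ft_force: [0.5, 2.3, 7.6]
width: 40.1
gripper_force: 4.2
```

```bash
cat > look.py <<'E'
from h import *
import sys
st=manip.sense(); print({k:np.round(st[k],3).tolist() for k in ["t","position","tcp_rot","ft_force","torque","width"]})
p,d=manip.grab_frame("side"); a,b=80,270
vv,uu=np.mgrid[0:384,0:512]; W=world("side",d,uu.ravel(),vv.ravel()).reshape(384,512,3); np.save("sideW.npy",W)
w,_=manip.grab_frame("wrist")
cv2.imwrite(sys.argv[1],cv2.resize(np.hstack([w,cv2.resize(p[130:226,180:308],(512,384),interpolation=cv2.INTER_CUBIC)])[...,::-1],(800,300),interpolation=cv2.INTER_AREA))
for c in ["wrist","side"]:
  for r in manip.masks_of(c,"plate")[:3]:
    m8=r["mask"].astype(np.uint8); k=max(cv2.findContours(m8,0,2)[0],key=cv2.contourArea); print(c,round(r["p"],2),r["rect"])
E
python3 look.py pics/l4.png
```

```text
{'t': 9.5, 'position': [492.486, 88.116, 73.234], 'tcp_rot': [-0.027, 1.0, 0.0, 0.001], 'ft_force': [0.51, 2.273, 7.635], 'torque': [0.267, -0.293, -0.104], 'width': 40.071}
wrist 0.57 [161.5, 173.6, 355.7, 305.5]
side 0.93 [337.0, 145.7, 367.7, 163.8]
side 0.8 [256.2, 289.7, 313.5, 332.3]
side 0.61 [366.0, 185.1, 402.3, 208.7]
```

View pics/l4.png

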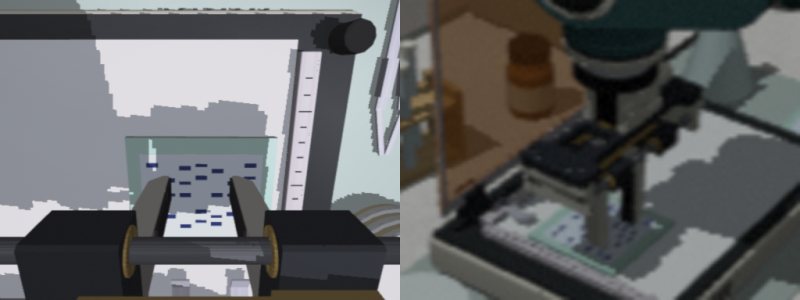

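The plate followed squarely, with about 10 mm left to the left stop (wrist (275,180) against (290,180)). Next I slide it under the clips toward the back stop.

Request:
{"fn": "arm_command", "kwargs": {"moves": [[40, 4, 1, -0.25, 0], [40, 8, 2, -0.25, 0], [40, 12, 4, -0.25, 0], [40, 16, 6, -0.25, 0], [40, 20, 7, -0.25, 0], [40, 23, 7, -0.25, 0], [40, 26, 7, -0.25, 0], [40, 29, 7, -0.25, 0], [40, 31, 7, -0.25, 0], [40, 33, 7, -0.25, 0], [40, 33, 7, -0.25, 0]]}}

```text
t: 11.08
position: [524.8, 95.0, 73.2]
tcp_rot: [-0.027, 1.0, 0.0, 0.0]
ft_force: [-8.4, -0.6, 15.3]
width: 40.3
gripper_force: 7.9
```

Request:
{"fn": "arm_command", "kwargs": {"moves": [[40, 1, 0, 0, 0], [40, 2, 0, 0, 0], [40, 3, 0, 0, 0], [40, 4, 0, 0, 0], [40, 5, 0, 0, 0], [40, 5, 0, 0, 0]]}}

```text
t: 11.82
position: [529.3, 95.0, 73.2]
tcp_rot: [-0.027, 1.0, 0.0, -0.001]
ft_force: [-14.8, 0.6, 19.7]
width: 40.1
gripper_force: 9.8
```

Request:
{"fn": "arm_command", "kwargs": {"moves": [[40, 0, 1, 0, 0], [40, 0, 2, 0, 0], [40, 0, 3, 0, 0], [40, 0, 4, 0, 0], [40, 0, 4, 0, 0]]}}

```text
t: 12.45
position: [530.0, 97.7, 73.2]
tcp_rot: [-0.026, 1.0, -0.001, 0.0]
ft_force: [-5.6, -11.4, 15.2]
width: 39.9
gripper_force: 7.8
```

Request:
{"fn": "arm_command", "kwargs": {"moves": [[40, 0, 1, 0, 0], [40, 0, 2, 0, 0], [40, 0, 3, 0, 0], [40, 0, 3, 0, 0]]}}

```text
t: 12.95
position: [530.2, 100.9, 73.2]
tcp_rot: [-0.027, 1.0, -0.001, 0.001]
ft_force: [-4.3, -10.6, 14.5]
width: 39.7
gripper_force: 7.2
```

```bash
python3 look.py pics/l5.png
```

```text
{'t': 12.95, 'position': [530.17, 100.862, 73.208], 'tcp_rot': [-0.027, 1.0, -0.001, 0.001], 'ft_force': [-4.283, -10.569, 14.511], 'torque': [-1.665, 0.724, 0.068], 'width': 39.71}
wrist 0.59 [0.0, 0.7, 445.1, 382.4]
side 0.97 [130.8, 277.5, 184.6, 318.2]
side 0.89 [335.8, 146.9, 369.7, 167.4]
side 0.84 [211.2, 188.7, 255.0, 215.1]
```

View pics/l5.png

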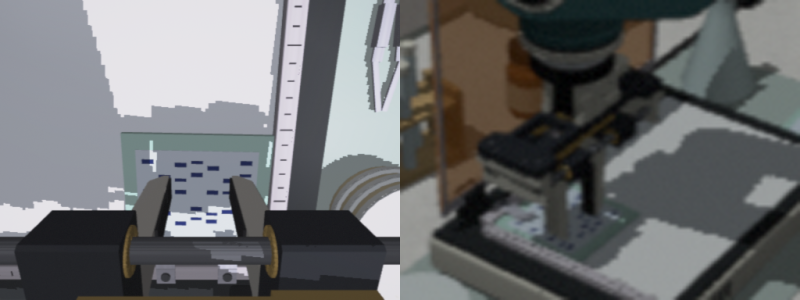

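The plate now touches the left stop (wrist (272,160)) and the fingers slip, so that side is tight. I push to the back once more.

Request:
{"fn": "arm_command", "kwargs": {"moves": [[40, 0.5, -1, 0, 0], [40, 1, -1, 0, 0], [40, 2, -1, 0, 0], [40, 3, -1, 0, 0], [40, 4, -1, 0, 0], [40, 4, -1, 0, 0]]}}

```text
t: 13.9
position: [532.7, 100.8, 73.2]
tcp_rot: [-0.027, 1.0, -0.0, -0.001]
ft_force: [-19.9, -1.2, 23.5]
width: 39.7
gripper_force: 11.6
```

Request:
{"fn": "arm_command", "kwargs": {"moves": [[40, 0.3, 1, 0, 0], [40, 0.3, 2, 0, 0], [40, 0.3, 3, 0, 0], [40, 0.3, 3, 0, 0]]}}

```text
t: 14.4
position: [534.2, 102.8, 73.2]
tcp_rot: [-0.027, 1.0, -0.001, 0.0]
ft_force: [-6.4, -9.8, 16.1]
width: 39.4
gripper_force: 7.9
```

```bash
cat > fit.py <<'E'
from h import *
st=manip.sense(); 
p,d=manip.grab_frame("wrist"); vv,uu=np.mgrid[0:384,0:512]
W=world("wrist",d,uu.ravel(),vv.ravel(),st).reshape(384,512,3)
a=.053; ex=np.array([np.cos(a),np.sin(a)]); ey=np.array([-ex[1],ex[0]]); C=np.array([591.6,151.5])
X=np.dstack([(W[...,:2]-C)@ex,(W[...,:2]-C)@ey,W[...,2]-55.47])
z=cv2.medianBlur(X[...,2].astype(np.float32),3)
np.save("X.npy",X)
# near edge x by y-bins, right edge y by x-bins on the plate surface (z 2..6)
m=(z>2.2)&(z<5.8)&(X[...,0]>-125)&(X[...,0]<-20)&(X[...,1]>-115)&(X[...,1]<5)
m=cv2.morphologyEx(m.astype(np.uint8),cv2.MORPH_OPEN,np.ones((5,5)))
P=X[m>0]
for y in range(-95,0,15):
    k=abs(P[:,1]-y)<5; print("y",y,"near x",np.percentile(P[k,0],1).round(1) if k.any() else None,k.sum())
for x in range(-95,-20,15):
    k=abs(P[:,0]-x)<5; print("x",x,"right y",np.percentile(P[k,1],1).round(1) if k.any() else None,"left",np.percentile(P[k,1],99).round(1) if k.any() else None)
s=(z>6.5)&(z<10)&(X[...,0]>-150)&(X[...,0]<-60)&(abs(X[...,1])<15); print("left stop inner y",np.percentile(X[s][:,1],1) if s.any() else None)
E
python3 fit.py
```

```text
y -95 near x -101.7 1896
y -80 near x -101.5 1338
y -65 near x -100.8 2220
y -50 near x -100.8 2533
y -35 near x -100.6 2532
y -20 near x -100.5 1360
y -5 near x -100.2 1481
x -95 right y -98.5 left 0.0
x -80 right y -98.8 left 0.1
x -65 right y -99.2 left 0.5
x -50 right y -99.8 left 0.5
x -35 right y -68.9 left -22.6
left stop inner y 0.36999665509385893
```

Run:
```python
import numpy as np,cv2
X=np.load("X.npy"); z=cv2.medianBlur(X[...,2].astype(np.float32),3)
m=(z>6.3)&(z<10)&(X[...,0]>-185)&(abs(X[...,1]-5)<12)
P=X[m]
for x in range(-175,-50,15):
    k=abs(P[:,0]-x)<6; print(x,k.sum(),np.percentile(P[k,1],3).round(2) if k.sum()>5 else None)
m=(z>2.2)&(z<5.8)&(X[...,0]>-110)&(X[...,0]<-20)&(X[...,1]>-115)&(X[...,1]<-50)
m=cv2.morphologyEx(m.astype(np.uint8),cv2.MORPH_OPEN,np.ones((3,3)))
e=[]
for r in range(384):
    c=np.nonzero(m[r])[0]
    if len(c)>10: e.append(X[r,c.min(),:2] if X[r,c.min(),1]<X[r,c.max(),1] else X[r,c.max(),:2])
e=np.array(e); e=e[(e[:,0]>-98)]; print(len(e),np.polyfit(e[:,0],e[:,1],1))
n=[]
m=(z>2.2)&(z<5.8)&(X[...,0]>-110)&(X[...,0]<-80)&(X[...,1]>-97)&(X[...,1]<-3)
m=cv2.morphologyEx(m.astype(np.uint8),cv2.MORPH_OPEN,np.ones((3,3)))
for c in range(512):
    r=np.nonzero(m[:,c])[0]
    if len(r)>10:n.append(X[r.min(),c,:2])
n=np.array(n);print(len(n),np.polyfit(n[:,1],n[:,0],1))
```

```text
-175 408 0.43
-160 817 0.47
-145 750 0.46
-130 695 0.55
-115 633 0.57
-100 587 0.59
-85 537 0.6
-70 504 0.63
-55 464 0.65
132 [  0.46071804 -63.89712994]
185 [ 1.83091138e-02 -1.00154630e+02]
```

The wrist depth shows the plate seated but about 1° clockwise off the stop (near edge slope 0.018). I square it with a small turn while pressing back and then left.

Request:
{"fn": "arm_command", "kwargs": {"moves": [[40, 0, -2, 0, 0.01], [40, 0.5, -2, 0, 0.02], [40, 1.5, -2, 0, 0.03], [40, 2.5, -2, 0, 0.03], [40, 2.5, -2, 0, 0.03]]}}

```text
t: 15.08
position: [535.7, 101.9, 73.2]
tcp_rot: [-0.042, 0.999, 0.0, -0.001]
ft_force: [-16.7, -1.4, 22.4]
width: 40.3
gripper_force: 11.0
```

Request:
{"fn": "arm_command", "kwargs": {"moves": [[40, 0, 1, 0, 0], [40, 0, 2, 0, 0], [40, 0, 3, 0, 0], [40, 0, 3, 0, 0]]}}

```text
t: 15.58
position: [536.6, 103.7, 73.2]
tcp_rot: [-0.042, 0.999, -0.001, 0.0]
ft_force: [-7.6, -12.4, 16.0]
width: 39.7
gripper_force: 8.3
```

```bash
cat > slope.py <<'E'
exec(open("fit.py").read().split("# near edge")[0])
print(np.round(st["position"],1),np.round(st["ft_force"],1))
def near():
    m=(z>2.2)&(z<5.8)&(X[...,0]>-115)&(X[...,0]<-80)&(X[...,1]>-97)&(X[...,1]<-3)
    m=cv2.morphologyEx(m.astype(np.uint8),cv2.MORPH_OPEN,np.ones((3,3))); n=[]
    for c in range(512):
        r=np.nonzero(m[:,c])[0]
        if len(r)>10:n.append(X[r.min() if X[r.min(),c,0]<X[r.max(),c,0] else r.max(),c,:2])
    n=np.array(n); return np.polyfit(n[:,1]+50,n[:,0],1)
print("near slope, x at mid",near())
m=(z>2.2)&(z<5.8)&(X[...,0]>-98)&(X[...,0]<-45)&(X[...,1]>-115)&(X[...,1]<-60)
m=cv2.morphologyEx(m.astype(np.uint8),cv2.MORPH_OPEN,np.ones((3,3))); P=X[m>0]
e=np.array([[x,np.percentile(P[abs(P[:,0]-x)<2,1],1)] for x in range(-95,-47,3) if (abs(P[:,0]-x)<2).sum()>20]); print("right slope, y at -75",np.polyfit(e[:,0]+75,e[:,1],1))
E
python3 slope.py
```

```text
[536.6 103.7  73.2] [ -7.6 -12.4  16. ]
near slope, x at mid [ 5.70336916e-03 -1.00552355e+02]
right slope, y at -75 [-1.25931100e-02 -1.00238307e+02]
```

Request:
{"fn": "arm_command", "kwargs": {"moves": [[40, 0, -2, 0, 0.01], [40, 0.5, -2, 0, 0.02], [40, 1.5, -2, 0, 0.025], [40, 2, -2, 0, 0.025], [40, 2, -2, 0, 0.025]]}}

```text
t: 16.25
position: [537.6, 103.0, 73.2]
tcp_rot: [-0.054, 0.999, 0.0, -0.001]
ft_force: [-17.6, -1.0, 21.9]
width: 40.1
gripper_force: 10.9
```

Request:
{"fn": "arm_command", "kwargs": {"moves": [[40, -0.5, 1, 0, 0], [40, -0.5, 2, 0, 0], [40, -0.5, 3, 0, 0], [40, -0.5, 3, 0, 0]]}}

```text
t: 16.75
position: [538.2, 104.7, 73.2]
tcp_rot: [-0.054, 0.999, -0.001, 0.0]
ft_force: [-8.2, -11.2, 15.8]
width: 39.7
gripper_force: 8.1
```

```bash
python3 slope.py
```

```text
[538.2 104.7  73.2] [ -8.2 -11.2  15.8]
near slope, x at mid [ 3.70528212e-03 -1.00482364e+02]
right slope, y at -75 [-4.69275219e-03 -1.00209090e+02]
```

The plate is square to about 0.2°. Now I release by lifting straight up, cross above the cover, and look from there.

Request:
{"fn": "arm_command", "kwargs": {"moves": [[40, 0, 0, 1, 0], [40, 0, 0, 4, 0], [40, 0, 0, 40, 0], [40, 0, 0, 100, 0], [40, 0, 0, 160, 0], [40, 0, 0, 220, 0], [40, 0, 0, 275, 0], [40, 0, 0, 285, -0.055], [40, 0, 0, 285, -0.055]]}}

```text
t: 17.92
position: [538.1, 105.9, 357.5]
tcp_rot: [-0.027, 1.0, 0.0, 0.001]
ft_force: [0.3, 0.0, -0.0]
width: 40.2
gripper_force: 0.0
```

Request:
{"fn": "arm_command", "kwargs": {"moves": [[40, 40, -30, 0, 0], [40, 80, -60, 0, 0], [40, 122, -90, 0, 0], [40, 122, -90, 0, 0], [40, 122, -90, 0, 0]]}}

```text
t: 18.55
position: [659.7, 16.0, 355.6]
tcp_rot: [-0.027, 1.0, 0.0, -0.001]
ft_force: [0.2, -0.6, 0.4]
width: 39.7
gripper_force: 0.0
```

Run:
```python
exec(open("fit.py").read().split("# near edge")[0])
print(np.round(st["position"],1),np.round(st["ft_force"],1),st["t"],np.round(st["joints"],2))
s,_=manip.grab_frame("side")
h=cv2.applyColorMap(np.clip((z+15)*6,0,255).astype(np.uint8),2)
cv2.imwrite("pics/l6.png",cv2.resize(np.vstack([np.hstack([p[...,::-1],h]),np.hstack([s[...,::-1],cv2.resize(s[60:204,170:362,::-1],(512,384))])]),(800,600),interpolation=cv2.INTER_AREA))
```

```text
[659.7  16.  355.6] [ 0.2 -0.6  0.4] 18.55 [-0.01  0.08  1.28  0.    1.78 -1.64]
```

View pics/l6.png

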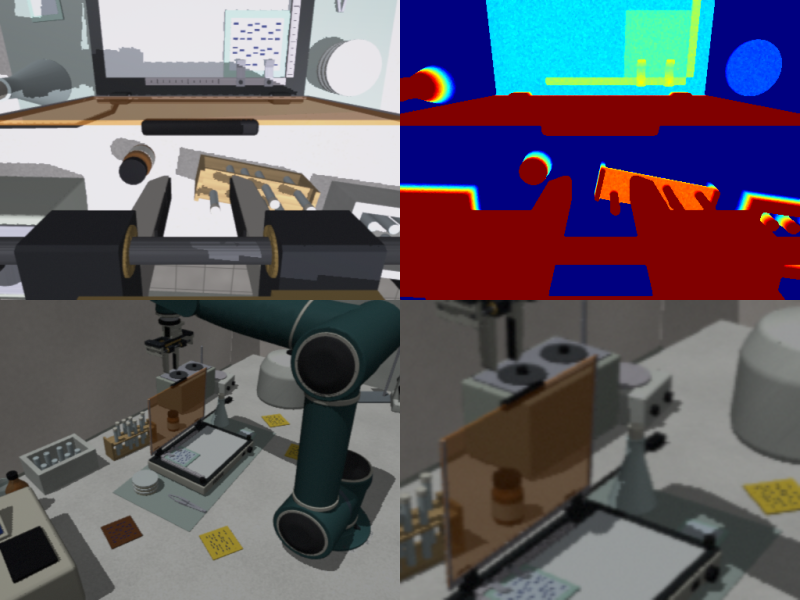

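The wrist view shows the plate in the corner at (255,45), with both clips over its far edge at (240,72) and (268,72). The cover's bar is at (200,127). I check the fit numerically from this same frame.

Run:
```python
import numpy as np,cv2
X=np.load("X.npy"); z=cv2.medianBlur(X[...,2].astype(np.float32),3)
L=lambda P,a,b: cv2.minAreaRect(P[:,:2].astype(np.float32))
m=(z>2)&(z<6)&(X[...,0]>-115)&(X[...,0]<4)&(X[...,1]>-115)&(X[...,1]<4)
m=cv2.morphologyEx(m.astype(np.uint8),cv2.MORPH_OPEN,np.ones((5,5))); n,l,s,_=cv2.connectedComponentsWithStats(m); i=1+s[1:,4].argmax(); P=X[l==i]
print("plate",s[i],cv2.minAreaRect(P[:,:2].astype(np.float32)),np.median(P[:,2]))
for y in [-97,-85,-50,-20,-6]:
    k=abs(X[...,1]-y)<2; q=X[k&(z>2)&(z<6)&(X[...,0]<0)&(X[...,0]>-115)]; b=X[k&(z>6.5)&(z<10)&(abs(X[...,0]-5)<12)]
    print("y",y,"plate x",np.percentile(q[:,0],[1,99]).round(1),"stop x",np.percentile(b[:,0],3).round(1) if len(b) else None)
k0=(X[...,0]<-115)|(X[...,1]<-115)
for x in [-95,-70,-40,-10]:
    k=abs(X[...,0]-x)<2; q=X[k&(z>2)&(z<6)&(X[...,1]<4)&(X[...,1]>-115)]; b=X[k&(z>6.5)&(z<10)&(abs(X[...,1]-5)<12)]
    print("x",x,"plate y",np.percentile(q[:,1],[1,99]).round(1),"stop y",np.percentile(b[:,1],3).round(1) if len(b) else None)
for x in [-150,-130]:
    k=abs(X[...,0]-x)<2; b=X[k&(z>6.5)&(z<10)&(abs(X[...,1]-5)<12)]; print("stop y",x,np.percentile(b[:,1],3).round(1))
for y in [-200,-160,-120]:
    k=abs(X[...,1]-y)<2; b=X[k&(z>6.5)&(z<10)&(abs(X[...,0]-5)<12)]; print("stop x",y,np.percentile(b[:,0],3).round(1))
```

```text
plate [ 287   13   87   86 6546] ((-50.84852981567383, -49.473976135253906), (99.53450775146484, 102.33641815185547), 0.1589777022600174) 4.208127639026316
y -97 plate x [-99.8  -2. ] stop x -0.1
y -85 plate x [-99.4  -1.2] stop x -0.1
y -50 plate x [-100.    -1.2] stop x -0.1
y -20 plate x [-99.9  -5.5] stop x -5.0
y -6 plate x [-99.2  -2.2] stop x -0.1
x -95 plate y [-99.3   0.7] stop y 0.9
x -70 plate y [-99.6  -0.7] stop y 0.7
x -40 plate y [-99.3   0.7] stop y 1.8
x -10 plate y [-99.7   1. ] stop y 1.3Traceback (most recent call last):
  File "<stdin>", line 15, in <module>
    return _quantile_unchecked(
        a, q, axis, out, overwrite_input, method, keepdims, weights)
    return _ureduce(a,
                    func=_quantile_ureduce_func,
    ...<5 lines>...
                    overwrite_input=overwrite_input,
                    method=method)
    r = func(a, **kwargs)
    result = _quantile(arr,
                       quantiles=q,
    ...<2 lines>...
                       out=out,
                       weights=wgt)
    slices_having_nans = np.isnan(arr[-1, ...])
                                  ~~~^^^^^^^^^
IndexError: index -1 is out of bounds for axis 0 with size 0
```

The plate is seated: angle 0.16°, near edge at −99.6 mm and right edge at −99.5 mm from the corner. Next I hook the fingertips behind the cover and swing it down.

Request:
{"fn": "arm_command", "kwargs": {"moves": [[40, -5, 0, -25, 0], [40, -5, 0, -50, 0], [40, -5, 0, -50, 0], [40, -21, -1, -50, 0], [40, -40, -2, -51, 0], [40, -59, -3, -53, 0], [40, -77, -4, -57, 0], [40, -95, -5, -62, 0], [40, -112, -6, -69, 0], [40, -129, -7, -77, 0], [40, -129, -7, -77, 0]]}}

```text
t: 20.02
position: [529.9, 8.9, 281.3]
tcp_rot: [-0.027, 1.0, -0.0, 0.001]
ft_force: [-0.8, -1.1, -0.1]
width: 39.9
gripper_force: 0.0
```

Run:
```python
from h import *
st=manip.sense(); print({k:np.round(st[k],2).tolist() for k in ["t","position","ft_force"]})
n="side"; p,d=manip.grab_frame(n); r=manip.masks_of(n,"cover")
v,u=np.nonzero(r[0]["mask"]&(d>0)); X=world(n,d,u,v); X=X[(X[:,2]>85)&(X[:,2]<320)]
a=.053; s=(X[:,:2]-np.array([629,13.3]))@np.array([np.cos(a),np.sin(a)]); an=np.degrees(np.arctan2(X[:,2]-77.5,-s)); R=np.hypot(s,X[:,2]-77.5); k=(R>80)&(R<245); print(r[0]["p"],np.median(an[k]),k.sum())
cv2.imwrite("pics/l7.png",p[60:260,150:400,::-1])
```

```text
{'t': 20.02, 'position': [529.9, 8.87, 281.27], 'ft_force': [-0.77, -1.13, -0.11]}
0.92 57.0692293303552 1306
```

The cover follows (57° now). I carry on down the arc.

Request:
{"fn": "arm_command", "kwargs": {"moves": [[40, -16, -1, -11, 0], [40, -31, -2, -23, 0], [40, -45, -2, -36, 0], [40, -58, -3, -50, 0], [40, -69, -4, -65, 0], [40, -79, -4, -81, 0], [40, -88, -5, -98, 0], [40, -95, -5, -115, 0], [40, -101, -5, -133, 0], [40, -105, -6, -151, 0], [40, -105, -6, -151, 0]]}}

```text
t: 21.5
position: [425.2, 2.8, 127.4]
tcp_rot: [-0.027, 1.0, 0.0, -0.001]
ft_force: [-0.6, 0.3, 0.3]
width: 40.0
gripper_force: 0.0
```

Request:
{"fn": "arm_command", "kwargs": {"moves": [[40, -2, 0, -12, 0], [40, -3, 0, -22, 0], [40, -3, 0, -30, 0], [40, -3, 0, -34, 0], [40, -3, 0, -36, 0], [40, -3, 0, -36, 0]]}}

```text
t: 22.25
position: [423.1, 2.8, 93.2]
tcp_rot: [-0.027, 1.0, -0.0, 0.0]
ft_force: [-2.3, 0.3, 4.2]
width: 40.0
gripper_force: 1.8
```

Request:
{"fn": "arm_command", "kwargs": {"moves": [[40, 0, 0, -0.5, 0], [40, 0, 0, -0.5, 0]]}}

```text
t: 22.5
position: [423.1, 2.8, 93.2]
tcp_rot: [-0.027, 1.0, -0.0, 0.0]
ft_force: [-4.6, 0.3, 8.9]
width: 40.1
gripper_force: 4.6
```

Request:
{"fn": "arm_command", "kwargs": {"moves": [[40, 0, 0, -0.4, 0], [40, 0, 0, -0.4, 0]]}}

```text
t: 22.75
position: [423.2, 2.8, 93.2]
tcp_rot: [-0.027, 1.0, -0.0, 0.0]
ft_force: [-7.5, 0.0, 13.8]
width: 40.2
gripper_force: 6.9
```

The cover is down on its buffers: the force rises with no further motion. I lift away and check.

Request:
{"fn": "arm_command", "kwargs": {"moves": [[40, 0, 0, 1, 0], [40, 0, 0, 5, 0], [40, 0, 0, 50, 0], [40, 0, 0, 110, 0], [40, 0, 0, 170, 0], [40, 60, 0, 230, 0], [40, 120, 0, 260, 0], [40, 120, 0, 260, 0], [40, 120, 0, 260, 0]]}}

```text
t: 23.88
position: [544.1, 2.8, 352.0]
tcp_rot: [-0.027, 1.0, 0.0, -0.0]
ft_force: [-0.8, 0.2, -0.6]
width: 39.8
gripper_force: 0.0
```

Run:
```python
exec(open("fit.py").read().split("# near edge")[0])
print(np.round(st["position"],1),np.round(st["ft_force"],1),st["t"])
s,ds=manip.grab_frame("side"); r=manip.masks_of("side","cover")
v,u=np.nonzero(r[0]["mask"]&(ds>0)); Y=world("side",ds,u,v); rel=(Y[:,:2]-np.array([629,13.3]))@ex; k=(rel<-40)&(rel>-230); print(r[0]["p"],np.polyfit(rel[k],Y[k,2],1))
k=(X[...,0]>-190)&(X[...,0]<20)&(X[...,1]>-300)&(X[...,1]<30)&(X[...,2]>5)&(X[...,2]<60); Q=X[k]; print("wrist plane slope",np.polyfit(Q[:,0]-30,Q[:,2],1),k.sum())
cv2.imwrite("pics/l8.png",cv2.resize(np.hstack([p[...,::-1],cv2.resize(s[100:244,170:362,::-1],(512,384))]),(800,300),interpolation=cv2.INTER_AREA))
```

```text
[544.1   2.8 352. ] [-0.8  0.2 -0.6] 23.875
0.8 [-7.40655497e-04  7.94149073e+01]
wrist plane slope [7.15874597e-04 2.41444214e+01] 45457
```

View pics/l8.png

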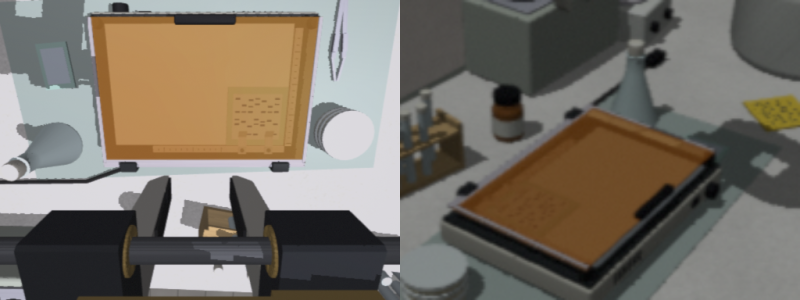

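The cover lies level (slope under 0.001) with the plate still in the corner beneath it, seen through the cover at (258,115). The robot touches nothing, and the bystanders in view look undisturbed. I hand the job in.

```bash
python3 -c "
from plant import manip
print(manip.job_done())"
```

```text
the job is handed in; nothing more can be done
None
```

I handed the job in at about 24 s: the gel is in the back left corner under both clips, square to about 0.2°, the amber cover is fully closed, and measured press force stayed under 24 N.

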